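# Put the mixed-up pastry cutters back on their own boards

### The arm

A 6-joint arm with a two-finger parallel gripper is mounted at the origin on the work surface. World frame = base frame: x ahead of the robot, y to its left, z up, the work surface at z = 0. Lengths are in m, angles in rad, forces in N, time in s.
With the tool pointing down it reaches from about 0.375 to 0.9 m from the base axis. Payload 3.1 kg.
Tool frame: the origin (TCP) lies at the very end of the fingers, on their centre line; the grasp point (between the pads) lies 19 mm behind it (manip.pinch_z is the distance from the TCP to the grasp point, in m); z points along the fingers, y is the line along which they close (so a half turn about z gives the same grasp; the last joint's range is limited). The gripper opens to 85 mm and grips with 20 to 120 N. Pads are 22 mm wide; open, the fingers measure 114 mm over their backs; the gripper's body (76 mm by 85 mm) begins 54 mm behind the grasp point. The pads swing forward as they close: fully open they stand 13 mm farther back than shut.
Start: joints at [-1.438, 0.527, 1.433, -0, 1.181, -0.178], TCP at [0.191, -0.595, 0.231] pointing down, gripper open.
Joint ranges: [-3.08, 3.08], [-0.75, 2.2], [0.22, 2.44], [-1.43, 4.57], [0, 2.65], [-2.85, 2.85]. Speed limits (rad/s): [2.79, 2.79, 3.14, 3.14, 3.14, 3.14].

### API

Orientations are given as a unit quaternion [x, y, z, w].
In Python, from station import manip gives the robot as it stands.
- The arm moves only by the tool servo_tool, never from a script. Its argument "commands" is one flat list of numbers, 7 for each row, row after row: the shift along the tool's x, y, z each as a share of 500 mm, from -1 to 1, then the turn, a rotation vector about the tool's x, y, z each as a share of 360 degrees, from -1 to 1, then the opening, from -1 (shut) to 1 (fully open). In form: [dx, dy, dz, rx, ry, rz, claw, dx, dy, dz, rx, ry, rz, claw, ...]. A call has 1 to 12 rows; each row shifts and turns the commanded pose from where the row before left it, along the tool's axes as they then stand; what a row does not reach is not made up. A row lasts 1/12 s, in which the tool goes at most 41.7 mm and 7.16 degrees, less where a joint would pass 70% of its speed; a pose out of reach is approached as far as the arm can. A call with a number of a shift or a turn outside -1 to 1 is refused whole. A call with a gripper value outside its range is refused whole. The fingers move at their own pace and stop on an object; "force" is the grip in N (left out, the last holds). Time passes only in rows, so rows that do not move let the fingers close. It gives the time, the measured TCP pose, the force, the opening and the grip force at its end, in the units of the state.
- manip.sense(): the state, without advancing time (a new reading comes with each control period).
- manip.snapshot(name): name is "side" or "top"; returns a dict with "img" (480x640x3 uint8, red, green, blue), "mtx" (3x3 intrinsics, pixels), "world_to_cam" (4x4, takes a point from world to camera coordinates). Camera axes: x right, y up, looking along -z (the intrinsics and any distortion apply to the point x, -y, -z); pixel columns grow to the right and rows downward; lengths in m; the calibration is good to about 2 mm. A picture is of the moment at which its call begins. There is no depth.
- manip.sign_off(): hands the job in; it is judged then, once.
Trained networks look in a picture, given as the dict that the camera call returned (one of the last four; its "shot" number tells which), for a name from the list of things; names that differ only in an ending like _2 or _b are one class to them, and where a whole thing is asked for, a point or a joint stands for the part that bears it (a point fixed in the world has none). Each returns a list of dicts, best first, with "conf" (0 to 1); they miss things now and then, are a little off and sometimes report something else, mostly with a low value. They report only what shows in the picture. A call takes as long as a camera call.
- manip.look_for(picture, query): "box" ([left, top, width, height] in pixels, round what is visible of it).
- manip.silhouettes(picture, query): "pixels" (480x640 bool, what is visible of it) and "box" ([left, top, width, height] in pixels, round what is visible of it).
The state is a dict: "t": time; "q": joint angles; "qd": joint speeds; "tau": joint torques, N m; "tcp_pos": TCP position; "tool_rot": TCP orientation; "force": force on the tool from outside, world axes, zero at the start; "ft_torque": the same for the moment, N m; "finger_gap": opening from 0.0 (shut) to 1.0 (fully open); "gripper_force": force on a finger pad.
Only numpy, scipy, OpenCV 4.12 (cv2) and the standard library are available. Lean on these libraries where they do the work, as an engineer would, in place of code of your own. Each camera call takes 0.05 s, during which the arm holds its last target. There are 200 camera calls.

### The job

The four pastry cutters have been put away on the wrong boards: move them so that each stands upright in the middle of the board of its own shape (round on round, square on square, triangle on triangle, oblong on oblong; which way each is turned does not matter). Every board is taken, so set a cutter aside on the bare paper when you need a free place, and never let a cutter topple over. Leave the bowl and the brush where they are.

Things in the scene. Friction and masses are not known exactly. Their poses are not given: they have to be found in the camera images.
- round_cutter: Round pastry cutter, 66 mm in diameter. Steel, 30 mm tall, flat top; on its centre an upright round light-wood knob 28 mm in diameter, 38 to 76 mm above the underside, to grip from above. About 0.14 kg, loose. Origin: centre of the underside; z up; any yaw. Starts on a board of another shape, roughly centred.
- square_cutter: Square pastry cutter, 60 mm by 60 mm. Steel, 30 mm tall, flat top; on its centre an upright round light-wood knob 28 mm in diameter, 38 to 76 mm above the underside, to grip from above. About 0.14 kg, loose. Origin: centre of the underside; z up; any yaw. Starts on a board of another shape, roughly centred.
- triangle_cutter: Triangular pastry cutter, equilateral, sides 78 mm; origin below the centre of the triangle, where the knob is. Steel, 30 mm tall, flat top; on its centre an upright round light-wood knob 28 mm in diameter, 38 to 76 mm above the underside, to grip from above. About 0.14 kg, loose. Origin: centre of the underside; z up; any yaw. Starts on a board of another shape, roughly centred.
- oblong_cutter: Oblong pastry cutter, 78 mm (along x) by 42 mm. Steel, 30 mm tall, flat top; on its centre an upright round light-wood knob 28 mm in diameter, 38 to 76 mm above the underside, to grip from above. About 0.14 kg, loose. Origin: centre of the underside; z up; any yaw. Starts on a board of another shape, roughly centred.
- round_board: Round board, 110 mm in diameter. Flat brown wooden board 12 mm thick, fixed to the table, no rim; a cutter stands on its flat top. Origin: centre of its underside, on the table (z = 0), so the top is 12 mm above; z up; any yaw.
- square_board: Square board, 106 mm by 106 mm. Flat brown wooden board 12 mm thick, fixed to the table, no rim; a cutter stands on its flat top. Origin: centre of its underside, on the table (z = 0), so the top is 12 mm above; z up; any yaw.
- triangle_board: Triangular board, equilateral, sides 150 mm; origin at the centre of the triangle, x towards a corner. Flat brown wooden board 12 mm thick, fixed to the table, no rim; a cutter stands on its flat top. Origin: centre of its underside, on the table (z = 0), so the top is 12 mm above; z up; any yaw.
- oblong_board: Oblong board, 136 mm (along x) by 88 mm. Flat brown wooden board 12 mm thick, fixed to the table, no rim; a cutter stands on its flat top. Origin: centre of its underside, on the table (z = 0), so the top is 12 mm above; z up; any yaw.
- bowl: Bystander: small empty white bowl, 84 mm across the rim, 40 mm tall, standing on the paper among the boards, loose. Origin: centre of its underside. There is always bare flat paper beside it, at table height, for a cutter to be set down on for a while.
- brush: Bystander: flat pastry brush lying on the table at the left, 200 mm long (x from -90 mm at the handle's end to +110 mm at the bristles), 46 mm wide, 16 mm high, loose. Origin: on its underside.

How it is judged:
At the end, for the whole second after the job is handed in: Each cutter stands on the board of its own shape, its centre within 15 mm of the board's centre (horizontally), its underside on the board's top (9 to 16 mm above the board's underside), upright within 0.1 rad, released and at rest (horizontal distance between round_cutter and round_board below 0.015 m and z of round_cutter in the frame of round_board between 0.009 and 0.016 m and angle between each of round_cutter, square_cutter, triangle_cutter, oblong_cutter's own z axis and vertical below 0.1 rad and linear speed of each of round_cutter, square_cutter, triangle_cutter, oblong_cutter below 0.02 m/s and angular speed of each of round_cutter, square_cutter, triangle_cutter, oblong_cutter below 0.2 rad/s and horizontal distance between square_cutter and square_board below 0.015 m and z of square_cutter in the frame of square_board between 0.009 and 0.016 m and horizontal distance between triangle_cutter and triangle_board below 0.015 m and z of triangle_cutter in the frame of triangle_board between 0.009 and 0.016 m and horizontal distance between oblong_cutter and oblong_board below 0.015 m and z of oblong_cutter in the frame of oblong_board between 0.009 and 0.016 m); the robot touches nothing.
It fails at once if the bowl is shifted by more than 25 mm (distance of bowl from where it was at the start of the episode above 0.025 m).
It fails at once if the brush is shifted by more than 25 mm (distance of brush from where it was at the start of the episode above 0.025 m).
It fails at once if a cutter topples (tilts by more than 0.8 rad) (angle between any of round_cutter, square_cutter, triangle_cutter, oblong_cutter's own z axis and vertical above 0.8 rad).
It also fails if it takes over 134 s, if anything falls off the work surface, if the arm or the gripper's body presses on something with over 40 N, if the wrist force passes 120 N, or if a joint passes its speed limit or range.

## Working session

There is one attempt and no reset: what is moved stays moved. The work goes in short steps, Python scripts to look and compute and a tool call to move; the robot and the scene stay as the last step left them, time stands still between calls to the robot, and variables do not carry over. Pictures are saved under pics/ and viewed, at most 14 in all, crops included, and the job is handed in when it is done.

Besides the shell and the picture viewer there is one more tool, called after ">>>" by a JSON object that holds its "fn" and its "kwargs", one argument or row to a line. servo_tool: Moves the arm, as the interface text tells. Its arguments: {"type":"object","properties":{"commands":{"type":"array"},"force":{"type":"number"}},"required":["commands"]}

```bash
mkdir -p pics; ls
cat > h.py <<'E'
import numpy as np, cv2
from station import manip
def ray(p,uv):
    K=np.array(p["mtx"]);T=np.array(p["world_to_cam"]);R=T[:3,:3];c=-R.T@T[:3,3]
    d=np.linalg.inv(K)@np.array([uv[0],uv[1],1.]);d=np.array([d[0],-d[1],-d[2]])
    return c,R.T@d
def onz(p,uv,z):
    c,d=ray(p,uv);return c+d*(z-c[2])/d[2]
def proj(p,X):
    T=np.array(p["world_to_cam"]);x=T[:3,:3]@np.array(X)+T[:3,3];x=np.array(p["mtx"])@np.array([x[0],-x[1],-x[2]]);return x[:2]/x[2]
def save(p,n): cv2.imwrite("pics/"+n+".png",p["img"][:,:,::-1])
E
python3 - <<'E'
from h import *
s=manip.sense();print(s)
for n in("top","side"):
    p=manip.snapshot(n);save(p,n+"0");print(n,[k for k in p],ray(p,(320,240)))
    for q in "round_cutter square_cutter triangle_cutter oblong_cutter round_board square_board triangle_board oblong_board bowl brush".split():
        for r in manip.silhouettes(p,q)[:3]:
            ys,xs=np.nonzero(r["pixels"]);print(q,round(r["conf"],2),r["box"],xs.mean().round(1),ys.mean().round(1),onz(p,(xs.mean(),ys.mean()),.012).round(3))
E
```

```text
pics
{'t': 0.0, 'q': array([-1.43851312e+00,  5.28485569e-01,  1.43391894e+00, -2.06853646e-05,
        1.18139328e+00, -1.78511392e-01]), 'qd': array([ 0.00181819, -0.00041781,  0.00015047, -0.00067039,  0.00109583,
        0.00101617]), 'tau': array([ 1.87647511e-04, -4.42350554e+01, -1.78025740e+01, -3.67772809e-04,
        8.48361757e-03,  6.02348038e-06]), 'tcp_pos': array([ 0.19105314, -0.59432136,  0.23031641]), 'tool_rot': array([ 9.87948908e-01,  1.54776418e-01,  1.59211228e-05, -1.10249575e-03]), 'force': array([-0.02614656,  0.18018381, -0.70668473]), 'ft_torque': array([-0.09818429, -0.02347567, -0.01534611]), 'gripper_force': 0.0, 'finger_gap': 1.0019088742469469}
top ['img', 'mtx', 'world_to_cam', 'shot'] (array([0.47832483, 0.04661786, 1.1026404 ]), array([ 0.09197345, -0.00236492, -0.99581426]))
round_cutter 0.86 [241.8, 183.1, 33.1, 37.8] 257.1 202.4 [0.662 0.174 0.012]
square_cutter 0.6 [469.6, 297.5, 37.5, 31.9] 486.4 313.4 [ 0.419 -0.295  0.012]
triangle_cutter 0.88 [172.6, 292.0, 36.5, 35.4] 191.6 308.0 [0.444 0.313 0.012]
oblong_cutter 0.64 [392.9, 183.4, 43.1, 
[... 1013 characters left out ...]
0.648 -0.129  0.012]
square_board 0.76 [238.2, 353.1, 84.7, 79.9] 277.9 395.8 [0.437 0.325 0.012]
triangle_board 0.92 [190.3, 262.4, 66.5, 53.2] 228.7 295.5 [0.654 0.197 0.012]
triangle_board 0.42 [315.1, 178.2, 26.7, 42.5] 328.0 202.2 [ 0.675 -0.177  0.012]
oblong_board 0.69 [411.4, 201.5, 65.0, 37.8] 445.9 220.8 [ 0.416 -0.269  0.012]
oblong_board 0.25 [216.2, 253.8, 37.6, 46.3] 234.6 279.0 [0.676 0.155 0.012]
bowl 0.78 [345.7, 239.8, 39.2, 34.6] 362.8 257.0 [ 0.504 -0.049  0.012]
bowl 0.48 [128.6, 343.2, 117.7, 70.4] 195.4 376.6 [0.571 0.372 0.012]
brush 0.7 [127.7, 342.0, 118.3, 71.4] 195.1 376.7 [0.571 0.373 0.012]
brush 0.49 [434.4, 187.6, 35.7, 37.1] 449.7 208.0 [ 0.43  -0.322  0.012]
```

Run:
```python
import cv2
im=cv2.imread("pics/top0.png")[140:380,90:540]
cv2.imwrite("pics/c0.png",cv2.resize(im,(800,427),interpolation=cv2.INTER_CUBIC))
```

```text
(no output)
```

View pics/c0.png

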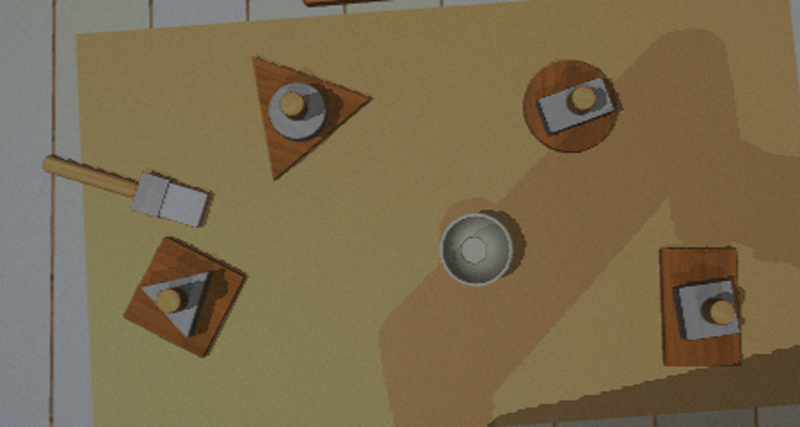

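View pics/side0.png

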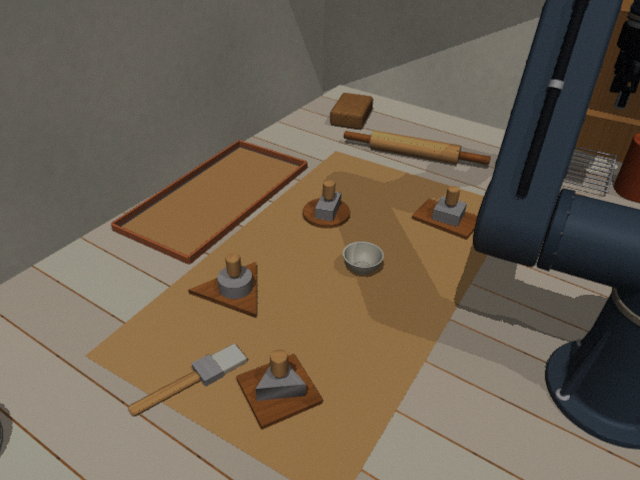

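The top crop shows round on triangle board, oblong on round board, triangle on square board, square on oblong board, and the bowl in the middle, at crop pixel (476,249). The side view agrees. Next I measure board corners and knob positions.

```bash
cat >> h.py <<'E'
CUT="round_cutter square_cutter triangle_cutter oblong_cutter".split()
def knob(p,q):
    r=manip.silhouettes(p,q)
    if not r: return None
    m=r[0]["pixels"];hsv=cv2.cvtColor(p["img"],cv2.COLOR_RGB2HSV)
    k=(m&(hsv[...,1]>75)&(hsv[...,0]<30)).astype(np.uint8)
    n,l,st,c=cv2.connectedComponentsWithStats(k)
    if n<2:return None
    i=1+np.argmax(st[1:,4]);return c[i],st[i]
def tri(pa,ua,pb,ub):
    c1,d1=ray(pa,ua);c2,d2=ray(pb,ub);A=np.stack([d1,-d2],1);s=np.linalg.lstsq(A,c2-c1,rcond=None)[0]
    a=c1+s[0]*d1;b=c2+s[1]*d2;return (a+b)/2,np.linalg.norm(a-b)
E
python3 - <<'E'
from h import *
t=manip.snapshot("top");s=manip.snapshot("side")
f=lambda x,y:onz(t,(90+x/1.7778,140+y/1.7778),.012)[:2]
B=dict(tri=[(253,57),(371,98),(275,180)],sq=[(166,237),(245,275),(204,356),(124,316)],ob=[(660,247),(736,247),(741,364),(664,366)])
for k,v in B.items():
    P=np.array([f(*a) for a in v]);print(k,P.mean(0).round(3),np.linalg.norm(P-np.roll(P,1,0),axis=1).round(3))
print("round",f(571,106).round(3),np.linalg.norm(f(524,106)-f(618,106)).round(3))
for q in CUT:
    a=knob(t,q);b=knob(s,q);print(q,a,b)
    if a and b:print(tri(t,a[0],s,b[0]), onz(t,a[0],.08).round(3))
E
```

```text
tri [0.661 0.171] [0.149 0.149 0.149]
sq [0.448 0.308] [0.103 0.103 0.104 0.104]
ob [ 0.422 -0.29 ] [0.137 0.088 0.135 0.089]
round [ 0.659 -0.149] 0.111
round_cutter (array([254.99462366, 199.12903226]), array([248, 192,  15,  16, 186], dtype=int32)) (array([233.47619048, 264.94603175]), array([226, 254,  17,  23, 315], dtype=int32))
(array([0.65858463, 0.17154642, 0.06811844]), np.float64(0.0006707227944581343)) [0.657 0.17  0.08 ]
square_cutter (array([493.54090909, 314.60909091]), array([484, 308,  20,  15, 220], dtype=int32)) (array([452.17699115, 195.55752212]), array([445, 186,  15,  20, 226], dtype=int32))
(array([ 0.41953985, -0.2912059 ,  0.06695457]), np.float64(0.0005843080416630456)) [ 0.42  -0.287  0.08 ]
triangle_cutter (array([186.17412935, 308.33830846]), array([178, 302,  18,  14, 201], dtype=int32)) (array([281.47180451, 366.80827068]), array([269, 350,  38,  49, 532], dtype=int32))
(array([0.44354535, 0.30977192, 0.06304989]), np.float64(0.004866361607755193)) [0.446 0.307 0.08 ]
oblong_cutter (array([416.57435897, 195.81025641]), array([409, 188,  16,  16, 195], dtype=int32)) (array([328.50230415, 189.52995392]), array([323, 180,  13,  20, 217], dtype=int32))
(array([ 0.65756807, -0.15033452,  0.06771171]), np.float64(1.8024878668770487e-05)) [ 0.655 -0.148  0.08 ]
```

>>> {"fn": "servo_tool", "kwargs": {
  "commands": [0,0,0,0,0,0.0165,1,0,0,0,0,0,0.0165,1,0,0,0,0,0,0.0165,1,0.048,-0.062,0.02,0,0,0,1,0.048,-0.062,0.02,0,0,0,1,0.048,-0.062,0.02,0,0,0,1,0.048,-0.062,0.02,0,0,0,1,0.048,-0.062,0.02,0,0,0,1,0.048,-0.062,0.02,0,0,0,1,0.048,-0.062,0.02,0,0,0,1,0.048,-0.062,0.02,0,0,0,1,0,0,0,0,0,0,1],
  "force": 60
}}

```text
t: 2.6
tcp_pos: [0.3849, -0.3396, 0.1496]
tool_rot: [1.0, 0.003, -0.001, -0.004]
force: [-0.4, -0.1, -0.1]
finger_gap: 1.002
gripper_force: 0.0
```

>>> {"fn": "servo_tool", "kwargs": {
  "commands": [0.035,-0.049,0,0,0,0,1,0.034,-0.048,0,0,0,0,1,0,0,0.04,0,0,0,1,0,0,0.04,0,0,0,1,0,0,0.04,0,0,0,1,0,0,0.04,0,0,0,1,0,0,0.04,0,0,0,1,0,0,0,0,0,0,1,0,0,0,0,0,0,1]
}}

```text
t: 3.35
tcp_pos: [0.4173, -0.2986, 0.0508]
tool_rot: [1.0, -0.0, -0.001, -0.001]
force: [-0.8, -0.1, 0.6]
finger_gap: 1.001
gripper_force: 0.0
```

Run:
```python
from h import *
s=manip.snapshot("side");u=proj(s,manip.sense()["tcp_pos"]);print(u)
x,y=map(int,u);x=max(x,100)
cv2.imwrite("pics/c1.png",cv2.resize(s["img"][max(y-90,0):y+60,x-100:x+100,::-1],None,fx=4,fy=4))
```

```text
[453.31309613 199.92331854]
```

View pics/c1.png

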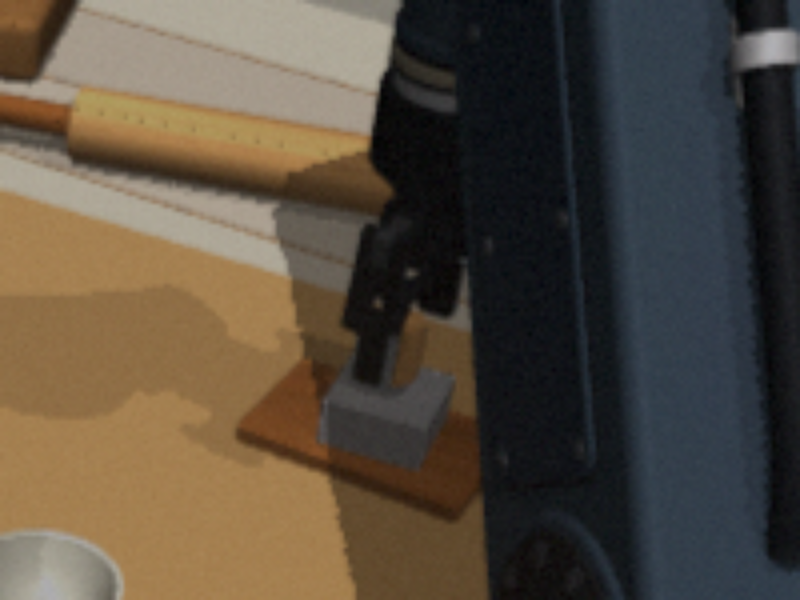

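The fingers straddle the square cutter's knob (crop about (400,340)). I'll make a small correction, close and lift.

>>> {"fn": "servo_tool", "kwargs": {
  "commands": [0.004,-0.014,0.005,0,0,0,1,0,0,0,0,0,0,1,0,0,0,0,0,0,-1,0,0,0,0,0,0,-1,0,0,0,0,0,0,-1,0,0,0,0,0,0,-1,0,0,0,0,0,0,-1,0,0,0,0,0,0,-1,0,0,0,0,0,0,-1,0,0,0,0,0,0,-1],
  "force": 60
}}

```text
t: 4.23
tcp_pos: [0.4197, -0.2917, 0.0491]
tool_rot: [1.0, -0.0, 0.0, 0.0]
force: [-0.7, 1.7, 5.2]
finger_gap: 0.311
gripper_force: 58.7
```

>>> {"fn": "servo_tool", "kwargs": {
  "commands": [0,0,-0.03,0,0,0,-1,0,0,-0.04,0,0,0,-1,0,0,-0.05,0,0,0,-1,0,0,-0.04,0,0,0,-1,0,0,0,0,0,0,-1]
}}

```text
t: 4.65
tcp_pos: [0.4214, -0.2933, 0.1318]
tool_rot: [1.0, -0.0, 0.002, 0.003]
force: [0.0, -0.8, -1.2]
finger_gap: 0.314
gripper_force: 59.3
```

>>> {"fn": "servo_tool", "kwargs": {
  "commands": [0.004,-0.03,0,0,0,0,-1,0.007,-0.065,0,0,0,0,-1,0.007,-0.075,0,0,0,0,-1,0.007,-0.075,0,0,0,0,-1,0.007,-0.075,0,0,0,0,-1,0.007,-0.075,0,0,0,0,-1,0.007,-0.075,0,0,0,0,-1,0.007,-0.075,0,0,0,0,-1,0.007,-0.075,0,0,0,0,-1,0.007,-0.075,0,0,0,0,-1,0.007,-0.065,0,0,0,0,-1,0.006,-0.044,0,0,0,0,-1]
}}

```text
t: 5.65
tcp_pos: [0.4573, 0.114, 0.1273]
tool_rot: [1.0, 0.001, -0.002, -0.0]
force: [0.8, 0.3, -1.2]
finger_gap: 0.312
gripper_force: 59.3
```

>>> {"fn": "servo_tool", "kwargs": {
  "commands": [0,0,0,0,0,0,-1,0,0,0.03,0,0,0,-1,0,0,0.04,0,0,0,-1,0,0,0.04,0,0,0,-1,0,0,0.03,0,0,0,-1,0,0,0.02,0,0,0,-1,0,0,0,0,0,0,-1,0,0,0,0,0,0,-1,0,0,0,0,0,0,-1]
}}

```text
t: 6.4
tcp_pos: [0.4599, 0.1103, 0.049]
tool_rot: [1.0, -0.0, 0.0, 0.0]
force: [0.4, 0.6, -1.5]
finger_gap: 0.314
gripper_force: 59.4
```

>>> {"fn": "servo_tool", "kwargs": {
  "commands": [0,0,0.012,0,0,0,-1,0,0,0.01,0,0,0,-1,0,0,0,0,0,0,-1,0,0,0,0,0,0,-1]
}}

```text
t: 6.73
tcp_pos: [0.4597, 0.1104, 0.0378]
tool_rot: [1.0, -0.0, -0.0, -0.0]
force: [-0.2, -0.9, -0.5]
finger_gap: 0.315
gripper_force: 59.4
```

>>> {"fn": "servo_tool", "kwargs": {
  "commands": [0,0,0.001,0,0,0,-1,0,0,0,0,0,0,0.2,0,0,0,0,0,0,1,0,0,0,0,0,0,1,0,0,0,0,0,0,1,0,0,0,0,0,0,1,0,0,-0.03,0,0,0,1,0,0,-0.05,0,0,0,1,0,0,-0.05,0,0,0,1,0,0,-0.05,0,0,0,1,0,0,0,0,0,0,1]
}}

```text
t: 7.65
tcp_pos: [0.4625, 0.1106, 0.1311]
tool_rot: [1.0, 0.0, 0.004, -0.0]
force: [0.3, 0.7, -0.2]
finger_gap: 1.002
gripper_force: 0.0
```

>>> {"fn": "servo_tool", "kwargs": {
  "commands": [0.033,0.0435,0,0,0,0,1,0.033,0.0435,0,0,0,0,1,0.033,0.0435,0,0,0,0,1,0.033,0.0435,0,0,0,0,1,0.033,0.0435,0,0,0,0,1,0.033,0.0435,0,0,0,0,1,0.033,0.0435,0,0,0,0,1,0.033,0.0435,0,0,0,0,1,0.033,0.0435,0,0,0,0,1,0.033,0.0435,0,0,0,0,1,0.033,0.0435,0,0,0,0,1,0.033,0.0435,0,0,0,0,1]
}}

```text
t: 8.65
tcp_pos: [0.6578, -0.1516, 0.1262]
tool_rot: [1.0, -0.0, -0.001, -0.0]
force: [0.3, -0.9, 0.3]
finger_gap: 1.002
gripper_force: 0.0
```

>>> {"fn": "servo_tool", "kwargs": {
  "commands": [0,0,0,0,0,0,1,0,0,0,0,0,0,1,0,0,0,0,0,0,1,0,0,0,0,0,0,1]
}}

```text
t: 8.98
tcp_pos: [0.6564, -0.1493, 0.1266]
tool_rot: [1.0, 0.0, -0.001, -0.001]
force: [-0.1, 0.3, 0.5]
finger_gap: 1.004
gripper_force: 0.0
```

Run:
```python
from h import *
t=manip.snapshot("top");s=manip.snapshot("side")
save(s,"s2")
for q in CUT:
    a=knob(t,q);b=knob(s,q)
    if a and b:print(q,tri(t,a[0],s,b[0]),a[1][4],b[1][4])
    else: print(q,a,b)
```

```text
round_cutter (array([0.6595541 , 0.17207513, 0.06775079]), np.float64(0.0009982660359614617)) 182 336
square_cutter None (array([340.22155689, 293.35928144]), array([332, 282,  17,  24, 334], dtype=int32))
triangle_cutter (array([0.44560889, 0.30951206, 0.06908448]), np.float64(3.263166924830426e-05)) 204 435
oblong_cutter (array([0.56107047, 0.11571241, 0.26135379]), np.float64(0.12680614710592533)) 1277 218
```

View pics/s2.png

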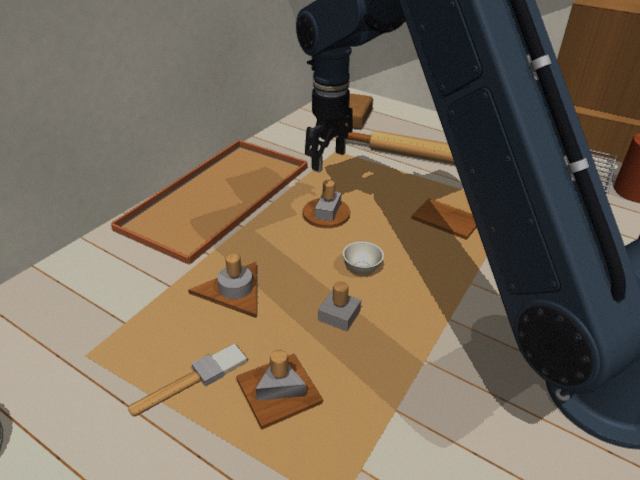

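The square cutter stands upright on the paper at (340,310), and the gripper hovers over the oblong cutter at (328,150). I'll descend and grip.

>>> {"fn": "servo_tool", "kwargs": {
  "commands": [0.002,0.001,0.04,0,0,0,1,0,0,0.04,0,0,0,1,0,0,0.04,0,0,0,1,0,0,0.035,0,0,0,1,0,0,0,0,0,0,1,0,0,0,0,0,0,1,0,0,0,0,0,0,1]
}}

```text
t: 10.07
tcp_pos: [0.6595, -0.1514, 0.0507]
tool_rot: [1.0, -0.0, 0.001, 0.0]
force: [-0.1, 0.3, 0.4]
finger_gap: 1.0
gripper_force: 0.0
```

>>> {"fn": "servo_tool", "kwargs": {
  "commands": [0,0,0,0,0,0,-1,0,0,0,0,0,0,-1,0,0,0,0,0,0,-1,0,0,0,0,0,0,-1,0,0,0,0,0,0,-1,0,0,0,0,0,0,-1,0,0,0,0,0,0,-1,0,0,0,0,0,0,-1]
}}

```text
t: 10.73
tcp_pos: [0.6593, -0.1513, 0.0506]
tool_rot: [1.0, -0.0, 0.001, 0.0]
force: [-0.1, 0.1, 5.4]
finger_gap: 0.315
gripper_force: 59.0
```

>>> {"fn": "servo_tool", "kwargs": {
  "commands": [0,0,-0.03,0,0,0,-1,0,0,-0.04,0,0,0,-1,0,0,-0.05,0,0,0,-1,0,0,-0.04,0,0,0,-1,0,0,0,0,0,0,-1,0,0,0,0,0,0,-1]
}}

```text
t: 11.23
tcp_pos: [0.6589, -0.1513, 0.13]
tool_rot: [1.0, -0.0, 0.001, 0.0]
force: [-0.7, -0.1, -2.8]
finger_gap: 0.313
gripper_force: 59.1
```

>>> {"fn": "servo_tool", "kwargs": {
  "commands": [-0.03,0.018,0,0,0,0,-1,-0.0455,0.027,0,0,0,0,-1,-0.0455,0.027,0,0,0,0,-1,-0.0455,0.027,0,0,0,0,-1,-0.0455,0.027,0,0,0,0,-1,-0.0455,0.027,0,0,0,0,-1,-0.0455,0.027,0,0,0,0,-1,-0.0455,0.027,0,0,0,0,-1,-0.0455,0.027,0,0,0,0,-1,-0.0455,0.027,0,0,0,0,-1,-0.03,0.018,0,0,0,0,-1,0,0,0,0,0,0,-1]
}}

```text
t: 12.23
tcp_pos: [0.42, -0.2905, 0.1277]
tool_rot: [1.0, -0.002, -0.003, -0.002]
force: [-0.2, -0.3, -2.0]
finger_gap: 0.313
gripper_force: 59.2
```

>>> {"fn": "servo_tool", "kwargs": {
  "commands": [0,0,0.03,0,0,0,-1,0,0,0.04,0,0,0,-1,0,0,0.04,0,0,0,-1,0,0,0.03,0,0,0,-1,0,0,0.01,0,0,0,-1,0,0,0,0,0,0,-1,0,0,0,0,0,0,-1,0,0,0,0,0,0,-1]
}}

```text
t: 12.9
tcp_pos: [0.4245, -0.2907, 0.0552]
tool_rot: [1.0, 0.0, 0.0, 0.0]
force: [0.2, -0.5, -2.4]
finger_gap: 0.314
gripper_force: 59.2
```

>>> {"fn": "servo_tool", "kwargs": {
  "commands": [0,0,0.009,0,0,0,-1,0,0,0,0,0,0,-1,0,0,0,0,0,0,0.2,0,0,0,0,0,0,1,0,0,0,0,0,0,1,0,0,0,0,0,0,1,0,0,0,0,0,0,1,0,0,-0.03,0,0,0,1,0,0,-0.05,0,0,0,1,0,0,-0.05,0,0,0,1,0,0,-0.03,0,0,0,1,0,0,0,0,0,0,1]
}}

```text
t: 13.9
tcp_pos: [0.4255, -0.2921, 0.1333]
tool_rot: [1.0, -0.0, 0.002, 0.002]
force: [0.9, 0.2, 0.4]
finger_gap: 0.999
gripper_force: 0.0
```

>>> {"fn": "servo_tool", "kwargs": {
  "commands": [0.034,-0.066,0,0,0,0,1,0.034,-0.066,0,0,0,0,1,0.034,-0.066,0,0,0,0,1,0.034,-0.066,0,0,0,0,1,0.034,-0.066,0,0,0,0,1,0.034,-0.066,0,0,0,0,1,0.034,-0.066,0,0,0,0,1,0.034,-0.066,0,0,0,0,1,0.034,-0.066,0,0,0,0,1,0.034,-0.066,0,0,0,0,1,0.034,-0.066,0,0,0,0,1,0.034,-0.066,0,0,0,0,1]
}}

```text
t: 14.9
tcp_pos: [0.6279, 0.1072, 0.1289]
tool_rot: [1.0, -0.0, -0.001, 0.0]
force: [0.4, -1.3, 0.1]
finger_gap: 1.0
gripper_force: 0.0
```

>>> {"fn": "servo_tool", "kwargs": {
  "commands": [0.034,-0.066,0,0,0,0,1,0.028,-0.068,0,0,0,0,1,0,0,0,0,0,0,1,0,0,0,0,0,0,1,0,0,0,0,0,0,1,0,0,0,0,0,0,1]
}}

```text
t: 15.4
tcp_pos: [0.658, 0.1711, 0.1294]
tool_rot: [1.0, -0.001, -0.001, 0.0]
force: [-0.4, -1.2, -0.4]
finger_gap: 0.999
gripper_force: 0.0
```

Run:
```python
from h import *
t=manip.snapshot("top");s=manip.snapshot("side")
for q in CUT:
    a=knob(t,q);b=knob(s,q)
    if a and b:print(q,tri(t,a[0],s,b[0]),a[1][4],b[1][4])
    else: print(q,a,b)
print(manip.sense()["tcp_pos"])
```

```text
round_cutter (array([0.65148015, 0.18184088, 0.08004003]), np.float64(0.004515071229920234)) 4 329
square_cutter (array([0.45943598, 0.11124513, 0.05649836]), np.float64(0.0004118239173716062)) 156 327
triangle_cutter None (array([233.10231023, 265.14851485]), array([225, 254,  17,  23, 303], dtype=int32))
oblong_cutter (array([ 0.42295155, -0.29178381,  0.06697086]), np.float64(0.0004470046071089095)) 219 224
[0.65909511 0.17213763 0.1304336 ]
```

>>> {"fn": "servo_tool", "kwargs": {
  "commands": [0,0,0.04,0,0,0,1,0,0,0.04,0,0,0,1,0,0,0.04,0,0,0,1,0,0,0.038,0,0,0,1,0,0,0,0,0,0,1,0,0,0,0,0,0,1,0,0,0,0,0,0,1]
}}

```text
t: 16.48
tcp_pos: [0.6599, 0.1725, 0.0523]
tool_rot: [1.0, -0.0, 0.001, -0.0]
force: [0.4, -0.2, 0.7]
finger_gap: 1.003
gripper_force: 0.0
```

>>> {"fn": "servo_tool", "kwargs": {
  "commands": [0,0,0,0,0,0,-1,0,0,0,0,0,0,-1,0,0,0,0,0,0,-1,0,0,0,0,0,0,-1,0,0,0,0,0,0,-1,0,0,0,0,0,0,-1,0,0,0,0,0,0,-1,0,0,0,0,0,0,-1]
}}

```text
t: 17.15
tcp_pos: [0.6594, 0.1723, 0.052]
tool_rot: [1.0, -0.0, 0.0, -0.0]
force: [-1.6, -0.6, 4.4]
finger_gap: 0.309
gripper_force: 58.7
```

>>> {"fn": "servo_tool", "kwargs": {
  "commands": [0,0,-0.03,0,0,0,-1,0,0,-0.04,0,0,0,-1,0,0,-0.05,0,0,0,-1,0,0,-0.04,0,0,0,-1,0,0,0,0,0,0,-1,0,0,0,0,0,0,-1]
}}

```text
t: 17.65
tcp_pos: [0.6595, 0.1725, 0.1317]
tool_rot: [1.0, -0.0, 0.001, -0.0]
force: [-0.2, 0.4, -2.5]
finger_gap: 0.316
gripper_force: 59.2
```

>>> {"fn": "servo_tool", "kwargs": {
  "commands": [0,0.04,0,0,0,0,-1,0,0.0627,0,0,0,0,-1,0,0.0627,0,0,0,0,-1,0,0.0627,0,0,0,0,-1,0,0.0627,0,0,0,0,-1,0,0.0627,0,0,0,0,-1,0,0.0627,0,0,0,0,-1,0,0.0627,0,0,0,0,-1,0,0.0627,0,0,0,0,-1,0,0.0627,0,0,0,0,-1,0,0.04,0,0,0,0,-1,0,0,0,0,0,0,-1]
}}

```text
t: 18.65
tcp_pos: [0.6578, -0.1547, 0.1285]
tool_rot: [1.0, -0.003, -0.001, 0.0]
force: [0.7, 0.4, -1.2]
finger_gap: 0.309
gripper_force: 59.3
```

>>> {"fn": "servo_tool", "kwargs": {
  "commands": [0,0,0.03,0,0,0,-1,0,0,0.04,0,0,0,-1,0,0,0.04,0,0,0,-1,0,0,0.03,0,0,0,-1,0,0,0.01,0,0,0,-1,0,0,0,0,0,0,-1,0,0,0,0,0,0,-1,0,0,0,0,0,0,-1]
}}

```text
t: 19.32
tcp_pos: [0.6589, -0.1493, 0.0559]
tool_rot: [1.0, 0.0, -0.0, -0.0]
force: [-0.9, 0.3, -2.0]
finger_gap: 0.316
gripper_force: 59.6
```

>>> {"fn": "servo_tool", "kwargs": {
  "commands": [0,0,0.0075,0,0,0,-1,0,0,0,0,0,0,-1,0,0,0,0,0,0,0.2,0,0,0,0,0,0,1,0,0,0,0,0,0,1,0,0,0,0,0,0,1,0,0,0,0,0,0,1,0,0,-0.03,0,0,0,1,0,0,-0.05,0,0,0,1,0,0,-0.05,0,0,0,1,0,0,-0.03,0,0,0,1,0,0,0,0,0,0,1]
}}

```text
t: 20.32
tcp_pos: [0.6617, -0.1508, 0.137]
tool_rot: [1.0, -0.0, 0.004, 0.002]
force: [0.6, -0.5, 0.8]
finger_gap: 1.0
gripper_force: 0.0
```

>>> {"fn": "servo_tool", "kwargs": {
  "commands": [-0.0306,-0.0656,0,0,0,0,1,-0.0306,-0.0656,0,0,0,0,1,-0.0306,-0.0656,0,0,0,0,1,-0.0306,-0.0656,0,0,0,0,1,-0.0306,-0.0656,0,0,0,0,1,-0.0306,-0.0656,0,0,0,0,1,-0.0306,-0.0656,0,0,0,0,1,-0.0306,-0.0656,0,0,0,0,1,-0.0306,-0.0656,0,0,0,0,1,-0.0306,-0.0656,0,0,0,0,1,-0.0306,-0.0656,0,0,0,0,1,-0.0306,-0.0656,0,0,0,0,1]
}}

```text
t: 21.32
tcp_pos: [0.4739, 0.2451, 0.1316]
tool_rot: [1.0, -0.0, -0.001, 0.0]
force: [0.1, 0.3, -0.4]
finger_gap: 1.003
gripper_force: 0.0
```

>>> {"fn": "servo_tool", "kwargs": {
  "commands": [-0.0306,-0.0656,0,0,0,0,1,-0.0306,-0.0656,0,0,0,0,1,0,0,0,0,0,0,1,0,0,0,0,0,0,1,0,0,0,0,0,0,1,0,0,0,0,0,0,1]
}}

```text
t: 21.82
tcp_pos: [0.4453, 0.3085, 0.1321]
tool_rot: [1.0, -0.001, -0.0, 0.0]
force: [0.1, 0.0, -0.3]
finger_gap: 1.003
gripper_force: 0.0
```

Run:
```python
from h import *
t=manip.snapshot("top");s=manip.snapshot("side");save(s,"s3")
for q in CUT:
    a=knob(t,q);b=knob(s,q)
    if a and b:print(q,tri(t,a[0],s,b[0]),a[1][4],b[1][4])
    else: print(q,a,b)
print(manip.sense()["tcp_pos"])
```

```text
round_cutter (array([ 0.65814103, -0.15027071,  0.06793505]), np.float64(9.321493124989925e-05)) 196 226
square_cutter (array([0.40466233, 0.24533798, 0.19239795]), np.float64(0.04203707274409832)) 6 313
triangle_cutter (array([0.46053121, 0.3057476 , 0.0565445 ]), np.float64(0.01954215926415911)) 9 429
oblong_cutter (array([ 0.42264717, -0.29205548,  0.0667516 ]), np.float64(4.846846738632377e-05)) 222 221
[0.44505231 0.30928417 0.13260996]
```

View pics/s3.png

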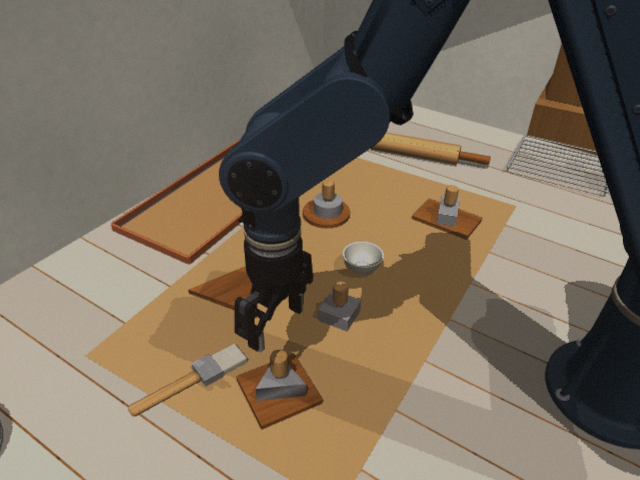

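The round cutter (328,205) and oblong cutter (450,212) are on their own boards. The gripper is above the triangle cutter at (280,375).

>>> {"fn": "servo_tool", "kwargs": {
  "commands": [0,0,0.04,0,0,0,1,0,0,0.04,0,0,0,1,0,0,0.04,0,0,0,1,0,0,0.042,0,0,0,1,0,0,0,0,0,0,1,0,0,0,0,0,0,1,0,0,0,0,0,0,1]
}}

```text
t: 22.9
tcp_pos: [0.4454, 0.3098, 0.0523]
tool_rot: [1.0, -0.0, 0.001, -0.0]
force: [-0.0, 0.1, 0.6]
finger_gap: 1.001
gripper_force: 0.0
```

>>> {"fn": "servo_tool", "kwargs": {
  "commands": [0,0,0,0,0,0,-1,0,0,0,0,0,0,-1,0,0,0,0,0,0,-1,0,0,0,0,0,0,-1,0,0,0,0,0,0,-1,0,0,0,0,0,0,-1,0,0,0,0,0,0,-1,0,0,0,0,0,0,-1]
}}

```text
t: 23.57
tcp_pos: [0.4453, 0.3096, 0.0523]
tool_rot: [1.0, -0.0, 0.0, -0.0]
force: [-1.1, -0.1, 4.8]
finger_gap: 0.313
gripper_force: 58.8
```

>>> {"fn": "servo_tool", "kwargs": {
  "commands": [0,0,-0.03,0,0,0,-1,0,0,-0.04,0,0,0,-1,0,0,-0.05,0,0,0,-1,0,0,-0.04,0,0,0,-1,0,0,0,0,0,0,-1,0,0,0,0,0,0,-1]
}}

```text
t: 24.07
tcp_pos: [0.4453, 0.3096, 0.132]
tool_rot: [1.0, -0.0, 0.001, -0.0]
force: [-0.2, -0.2, -1.8]
finger_gap: 0.31
gripper_force: 59.1
```

>>> {"fn": "servo_tool", "kwargs": {
  "commands": [0.03,0.02,0,0,0,0,-1,0.0465,0.0297,0,0,0,0,-1,0.0465,0.0297,0,0,0,0,-1,0.0465,0.0297,0,0,0,0,-1,0.0465,0.0297,0,0,0,0,-1,0.0465,0.0297,0,0,0,0,-1,0.0465,0.0297,0,0,0,0,-1,0.0465,0.0297,0,0,0,0,-1,0.0465,0.0297,0,0,0,0,-1,0.03,0.02,0,0,0,0,-1,0,0,0,0,0,0,-1]
}}

```text
t: 24.98
tcp_pos: [0.6638, 0.1674, 0.1288]
tool_rot: [1.0, -0.002, 0.0, 0.001]
force: [0.3, 0.8, -1.1]
finger_gap: 0.311
gripper_force: 59.2
```

>>> {"fn": "servo_tool", "kwargs": {
  "commands": [0,0,0.03,0,0,0,-1,0,0,0.04,0,0,0,-1,0,0,0.04,0,0,0,-1,0,0,0.03,0,0,0,-1,0,0,0.01,0,0,0,-1,0,0,0,0,0,0,-1,0,0,0,0,0,0,-1,0,0,0,0,0,0,-1]
}}

```text
t: 25.65
tcp_pos: [0.6604, 0.1709, 0.0561]
tool_rot: [1.0, 0.0, -0.0, -0.0]
force: [-0.1, -0.5, -1.7]
finger_gap: 0.314
gripper_force: 59.2
```

>>> {"fn": "servo_tool", "kwargs": {
  "commands": [0,0,0.0075,0,0,0,-1,0,0,0,0,0,0,-1,0,0,0,0,0,0,0.2,0,0,0,0,0,0,1,0,0,0,0,0,0,1,0,0,0,0,0,0,1,0,0,0,0,0,0,1,0,0,-0.03,0,0,0,1,0,0,-0.05,0,0,0,1,0,0,-0.05,0,0,0,1,0,0,-0.03,0,0,0,1,0,0,0,0,0,0,1]
}}

```text
t: 26.65
tcp_pos: [0.6638, 0.171, 0.1373]
tool_rot: [1.0, -0.0, 0.004, -0.0]
force: [0.1, -0.6, 0.2]
finger_gap: 1.0
gripper_force: 0.0
```

>>> {"fn": "servo_tool", "kwargs": {
  "commands": [-0.0446,0.0133,0,0,0,0,1,-0.0446,0.0133,0,0,0,0,1,-0.0446,0.0133,0,0,0,0,1,-0.0446,0.0133,0,0,0,0,1,-0.0446,0.0133,0,0,0,0,1,-0.0446,0.0133,0,0,0,0,1,-0.0446,0.0133,0,0,0,0,1,-0.0446,0.0133,0,0,0,0,1,-0.0446,0.0133,0,0,0,0,1,0,0,0,0,0,0,1,0,0,0,0,0,0,1,0,0,0,0,0,0,1]
}}

```text
t: 27.65
tcp_pos: [0.4612, 0.1108, 0.1326]
tool_rot: [1.0, -0.0, 0.001, -0.0]
force: [-0.1, -0.2, 0.1]
finger_gap: 0.998
gripper_force: 0.0
```

>>> {"fn": "servo_tool", "kwargs": {
  "commands": [0,0,0.04,0,0,0,1,0,0,0.04,0,0,0,1,0,0,0.04,0,0,0,1,0,0,0.04,0,0,0,1,0,0,0,0,0,0,1,0,0,0,0,0,0,1,0,0,0,0,0,0,1]
}}

```text
t: 28.23
tcp_pos: [0.4614, 0.1109, 0.0531]
tool_rot: [1.0, -0.0, 0.001, -0.0]
force: [-1.1, 0.2, 0.5]
finger_gap: 0.998
gripper_force: 0.0
```

Down another 15 mm to grasp height .038, then grip and lift.

>>> {"fn": "servo_tool", "kwargs": {
  "commands": [-0.003,0,0.03,0,0,0,1,0,0,0,0,0,0,1,0,0,0,0,0,0,1,0,0,0,0,0,0,-1,0,0,0,0,0,0,-1,0,0,0,0,0,0,-1,0,0,0,0,0,0,-1,0,0,0,0,0,0,-1,0,0,0,0,0,0,-1,0,0,0,0,0,0,-1,0,0,0,0,0,0,-1]
}}

```text
t: 29.15
tcp_pos: [0.4589, 0.1107, 0.0383]
tool_rot: [1.0, -0.0, 0.0, 0.0]
force: [-0.2, -1.4, 5.4]
finger_gap: 0.312
gripper_force: 58.7
```

>>> {"fn": "servo_tool", "kwargs": {
  "commands": [0,0,-0.03,0,0,0,-1,0,0,-0.04,0,0,0,-1,0,0,-0.05,0,0,0,-1,0,0,-0.04,0,0,0,-1,0,0,-0.02,0,0,0,-1,0,0,0,0,0,0,-1,0,0,0,0,0,0,-1]
}}

```text
t: 29.73
tcp_pos: [0.4586, 0.1108, 0.1279]
tool_rot: [1.0, -0.0, 0.0, -0.0]
force: [-0.3, 0.2, -0.9]
finger_gap: 0.312
gripper_force: 59.2
```

>>> {"fn": "servo_tool", "kwargs": {
  "commands": [-0.003,-0.04,0,0,0,0,-1,-0.003,-0.053,0,0,0,0,-1,-0.003,-0.053,0,0,0,0,-1,-0.003,-0.053,0,0,0,0,-1,-0.003,-0.053,0,0,0,0,-1,-0.003,-0.053,0,0,0,0,-1,-0.003,-0.05,0,0,0,0,-1,-0.001,-0.04,0,0,0,0,-1,0,0,0,0,0,0,-1,0,0,0,0,0,0,-1]
}}

```text
t: 30.57
tcp_pos: [0.4465, 0.3087, 0.1262]
tool_rot: [1.0, 0.001, -0.001, 0.001]
force: [0.1, -0.9, -1.0]
finger_gap: 0.312
gripper_force: 59.4
```

>>> {"fn": "servo_tool", "kwargs": {
  "commands": [0,0,0.03,0,0,0,-1,0,0,0.04,0,0,0,-1,0,0,0.04,0,0,0,-1,0,0,0.025,0,0,0,-1,0,0,0.01,0,0,0,-1,0,0,0,0,0,0,-1,0,0,0,0,0,0,-1,0,0,0,0,0,0,-1]
}}

```text
t: 31.23
tcp_pos: [0.4483, 0.3081, 0.0559]
tool_rot: [1.0, -0.0, 0.0, -0.0]
force: [0.6, -0.5, -1.4]
finger_gap: 0.312
gripper_force: 59.4
```

Down 5.5 mm, release, lift and back away to check.

>>> {"fn": "servo_tool", "kwargs": {
  "commands": [0,0,0.011,0,0,0,-1,0,0,0,0,0,0,-1,0,0,0,0,0,0,0.2,0,0,0,0,0,0,1,0,0,0,0,0,0,1,0,0,0,0,0,0,1,0,0,0,0,0,0,1,0,0,-0.03,0,0,0,1,0,0,-0.05,0,0,0,1,0,0,-0.05,0,0,0,1,0,0,-0.05,0,0,0,1,0,0,-0.05,0,0,0,1]
}}

```text
t: 32.23
tcp_pos: [0.4473, 0.3082, 0.1658]
tool_rot: [1.0, -0.0, -0.0, 0.0]
force: [0.2, 0.3, 0.5]
finger_gap: 0.998
gripper_force: 0.0
```

>>> {"fn": "servo_tool", "kwargs": {
  "commands": [0.01,0.06,0,0,0,0,1,0.01,0.06,0,0,0,0,1,0.01,0.06,0,0,0,0,1,0.01,0.06,0,0,0,0,1,0.01,0.06,0,0,0,0,1,0.01,0.06,0,0,0,0,1,0.01,0.06,0,0,0,0,1,0.01,0.06,0,0,0,0,1,0.01,0.06,0,0,0,0,1,0.01,0.06,0,0,0,0,1,0,0,0,0,0,0,1,0,0,0,0,0,0,1]
}}

```text
t: 33.23
tcp_pos: [0.4979, 0.0069, 0.1648]
tool_rot: [1.0, -0.002, 0.0, -0.0]
force: [0.0, -0.1, -0.1]
finger_gap: 0.999
gripper_force: 0.0
```

Run:
```python
from h import *
t=manip.snapshot("top");s=manip.snapshot("side");save(s,"s4")
for q in CUT:
    a=knob(t,q);b=knob(s,q)
    if a and b:print(q,tri(t,a[0],s,b[0]),a[1][4],b[1][4])
    else: print(q,a,b)
```

```text
round_cutter None (array([325.35353535, 189.76767677]), array([322, 181,   7,  19,  99], dtype=int32))
square_cutter (array([0.44905611, 0.30902463, 0.06900792]), np.float64(0.0007364249315589354)) 198 447
triangle_cutter (array([0.66124839, 0.17062358, 0.06726551]), np.float64(0.0021711646732734597)) 183 327
oblong_cutter (array([ 0.42263902, -0.2917174 ,  0.06765086]), np.float64(0.00031086169444757654)) 222 229
```

View pics/s4.png

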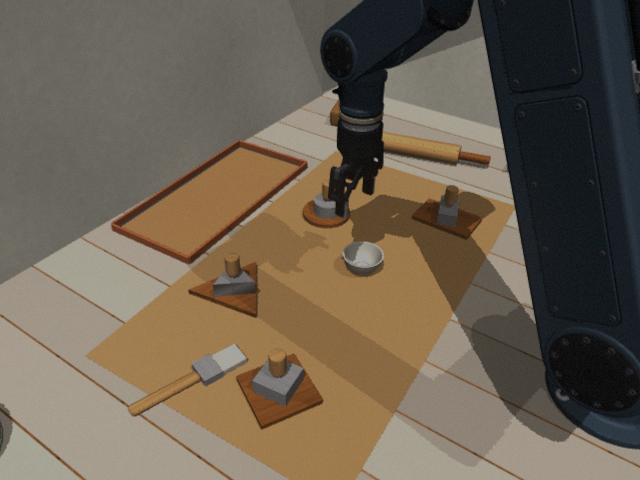

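All four cutters stand upright on their own boards: triangle (234,280), square (278,378), round (328,205) and oblong (450,212). The bowl and brush are where they were.

```bash
python3 -c "
from station import manip
print(manip.sign_off())"
```

```text
the job is handed in; nothing more can be done
None
```

The job is handed in: each cutter stands upright on its own board, measured within about 3 mm of the board's centre, and the bowl and brush look undisturbed; sign-off gave no verdict.

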